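# Open the jar rack's ratchet stop

## Task

Open up the spice jar rack for more jars: with the fingertips press the release paddle on top of the sliding stop down, and while it is down push the stop along its bar, away from the jars, until it is fully back against the open end. Then let go so that the paddle springs back up. Only press and push: leave the three jars standing where they are in the rack, and lift or knock over nothing.

Things in the scene. Friction and masses are not known exactly. Their poses are not given: they have to be found in the camera images.
- jar_rack: Rack, fixed: base 106 x 390 x 10 mm (x -63 to 43, y -195 to 195 mm from the origin, on the worktop; z up). y runs along the rack to its open end, the way the stop opens; x points from the bar to the jars. A bar toothed below, 50 to 66 mm high, runs along y at x = -45 mm from the end plate (y = -178 mm, 85 mm high) to an end block (y = 183 mm, 76 mm high). Jars stand between plate and stop.
- stop (a joint): Place of the sliding stop in m, growing along the rack's +y: 0 nearest the jars, 0.12 fully open at the end block. With the paddle up a ratchet (8 mm pitch) blocks opening, save in the last 8 mm; with it down about 1 N moves it. An aluminium carriage on the bar, 75 mm long, 48 mm wide, with a plate 102 mm high across the jar row on its jar side.
- release (a joint): The release paddle's travel in m: 0 up (ratchet engaged), 0.009 fully down; it clears the teeth from 0.0055. It springs back up by itself; pressing it fully down takes about 7 N.
- paddle_top (a point): Centre of the upper face of the release paddle (grey ribbed plastic, 46 mm across the bar, 48 mm along it, at rest 90 mm above the worktop) on top of the stop; moves with paddle and stop. Nothing stands higher beside it but the lip and, next to the jars, the plate. Axes as the rack's.
- lip_face (a point): Middle of the face of the push lip: the upright wall at the paddle's open-end side (48 mm wide, 13 mm thick, top 112 mm above the worktop). The face looks to the rack's -y, over the paddle, 26 mm along +y from the paddle's centre. A fingertip holding the paddle down can push here. Axes as the rack's.
- spice_a: Slim spice jar with a yellow-brown cap, 42 mm wide, 106 mm high, loose in the rack; origin under its centre.
- spice_b: Spice jar with a red cap, 47 mm wide, 97 mm high, loose in the rack; origin under its centre.
- spice_c: Spice jar with a green cap, 46 mm wide, 105 mm high, loose in the rack; origin under its centre.
- jam_jar: Jam jar, 63 mm wide, 104 mm high, loose on the worktop behind the rack; origin under its centre.
- shaker_salt: Egg-shaped patterned shaker, 63 mm wide, 80 mm high, loose behind the rack; origin under its centre.
- shaker_pepper: Its twin, 63 mm wide, 80 mm high, loose behind the rack; origin under its centre.
- lemon_b: Lemon, about 70 x 51 x 52 mm, lying loose in front of the rack; origin at its underside.
Things that resemble listed ones, but are neither listed nor needed, are in the scene too. Leave any orange look-alike of the spice_b alone.

How it is judged:
By the outcome, as a careful person would: the job done as asked, in the order asked, and still so for the second after the job is handed in, with the robot touching nothing.
It also fails if it takes over 29 s, if anything falls off the work surface, if the arm or the gripper's body presses on something with over 40 N, if the wrist force passes 120 N, or if a joint passes its speed limit or range.

## Robot

A 6-joint arm with a two-finger parallel gripper is mounted at the origin on a cart in front of the work surface, level with it; the furniture and walls round the work are solid. World frame = base frame: x ahead of the robot, y to its left, z up, the work surface at z = 0. Lengths are in mm, angles in degrees, forces in N, time in s.
With the tool pointing down it reaches from about 275 to 825 mm from the base axis. Payload 4.9 kg.
Tool frame: the origin (TCP) lies between the finger pads; the fingertips stand 25 mm ahead of it and the grasp point (between the pads) lies 6 mm ahead of it; z points along the fingers, y is the line along which they close (so a half turn about z gives the same grasp; the last joint's range is limited). The gripper opens to 85 mm and grips with 20 to 120 N. Pads are 22 mm wide; open, the fingers measure 114 mm over their backs; the gripper's body (76 mm by 85 mm) begins 54 mm behind the grasp point. The pads swing forward as they close: fully open they stand 13 mm farther back than shut.
Start: joints at [-77.762, 18.69, -11.035, 60.275, 0, 82.311], TCP at [187.469, -517.082, 256.281] pointing down, gripper open.
Joint ranges: [-152.03, 152.03], [-55.5, 102.48], [-74.3, 77.21], [-110.64, 120.58], [-84.22, 78.4], [-180, 180]. Speed limits (degrees/s): [147.25, 147.25, 180, 180, 180, 180].

## Interface

Orientations are given as a 3x3 rotation matrix whose columns are the frame's x, y, z axes.
In Python, from cell import sensors, viewer, arm gives the robot as it stands. The module is installed in compiled form; this text tells all that it offers.
- The arm moves only by the tool servo_tool, never from a script. Its arguments are lists of equal length, an entry for each row: "travel": the shift along the tool's x, y, z in units of 0.15 m (1.0 is 0.15 m), a list of three; "rot": the turn, a rotation vector about the tool's x, y, z in units of 180 degrees (1.0 is 180 degrees), a list of three. A call has 1 to 12 rows; each row shifts and turns the commanded pose from where the row before left it, along the tool's axes as they then stand; what a row does not reach is not made up. A row lasts 1/12 s, in which the tool goes at most 41.7 mm and 7.16 degrees, less where a joint would pass 70% of its speed; a pose out of reach is approached as far as the arm can. A call with a number of a shift or a turn outside -1 to 1 is refused whole. A call with a gripper value outside its range is refused whole. "grip" is the closure in counts, from 0 (fully open) to 255 (shut), set as the call begins (left out, the last holds). The fingers move at their own pace and stop on an object; "grip_force" is the grip in N (left out, the last holds). Time passes only in rows, so rows that do not move let the fingers close. It gives the time, the measured TCP pose, the force, the opening and the grip force at its end, in the units of the state.
- sensors.observe(): the state, without advancing time (a new reading comes with each control period).
- viewer.get_image(name): name is "scene" or "top" or "wrist"; returns the picture (384x512x3 uint8, red, green, blue); there is no depth.
- viewer.calibration(name): a dict with "mtx" (3x3 intrinsics, pixels), "camera_from_world" (4x4, takes a point from world to camera coordinates). Camera axes: x right, y down, z forward; pixel columns grow to the right and rows downward; lengths in mm; the calibration is good to about 2 mm. A picture is of the moment at which its call begins: read the wrist's pose just before it. calibration takes no time and is no camera call; for the wrist camera it gives the pose at the moment of the call.
- arm.close_job(): hands the job in; it is judged then, once.
The state is a dict: "time_s": time; "joints": joint angles; "qvel": joint speeds; "effort": joint torques, N m; "position": TCP position; "tcp_rot": TCP orientation; "wrist_force": force on the tool from outside, world axes, zero at the start; "torque": the same for the moment, N m; "opening": finger opening in mm; "gripper_force": force on a finger pad.
Only numpy, scipy, OpenCV 4.12 (cv2) and the standard library are available. Lean on these libraries where they do the work, as an engineer would, in place of code of your own. Each camera call takes 0.05 s, during which the arm holds its last target. There are 200 camera calls.

## Working session

There is one attempt and no reset: what is moved stays moved. The work goes in short steps, Python scripts to look and compute and a tool call to move; the robot and the scene stay as the last step left them, time stands still between calls to the robot, and variables do not carry over. Pictures are saved under pics/ and viewed, at most 10 in all, crops included, and the job is handed in when it is done.

Besides the shell and the picture viewer there is one more tool, called after ">>>" by a JSON object that holds its "method" and its "body". servo_tool: Moves the arm, as the interface text tells. Shifts and turns lie within -1 to 1; 1 stands for 0.15 m of shift or 180 degrees of turn. Its arguments: {"type":"object","properties":{"travel":{"type":"array","items":{"type":"array","items":{"type":"number"}}},"rot":{"type":"array","items":{"type":"array","items":{"type":"number"}}},"grip":{"type":"number"},"grip_force":{"type":"number"}},"required":["travel","rot"]}

```bash
mkdir -p pics; python3 - <<'E'
from cell import sensors, viewer
import cv2,numpy as np
for n in("scene","top"):
    im=viewer.get_image(n); cv2.imwrite(f"pics/{n}0.png",cv2.resize(im[:,:,::-1],(800,600),interpolation=cv2.INTER_CUBIC))
    c=viewer.calibration(n); print(n,np.round(c["mtx"],1).tolist(),np.round(c["camera_from_world"],3).tolist())
s=sensors.observe(); print(s["time_s"],s["position"],np.round(s["tcp_rot"],3).tolist(),s["wrist_force"],s["opening"])
E
```

```text
scene [[352.7, 0.0, 257.1], [0.0, 352.7, 194.6], [0.0, 0.0, 1.0]] [[-0.876, -0.482, -0.004, 518.551], [-0.297, 0.548, -0.782, 238.243], [0.379, -0.684, -0.623, 684.113], [0.0, 0.0, 0.0, 1.0]]
top [[387.0, 0.0, 255.9], [0.0, 387.0, 191.0], [0.0, 0.0, 1.0]] [[0.026, -1.0, 0.01, 6.095], [-0.998, -0.026, -0.052, 552.859], [0.052, -0.009, -0.999, 1044.029], [0.0, 0.0, 0.0, 1.0]]
0.1 [ 187.3525745  -516.60130723  255.58832267] [[0.94, 0.341, -0.0], [0.341, -0.94, 0.001], [0.0, -0.002, -1.0]] [-0.04546487 -0.41992236 -0.5041652 ] 85.15585572521084
```

View pics/scene0.png

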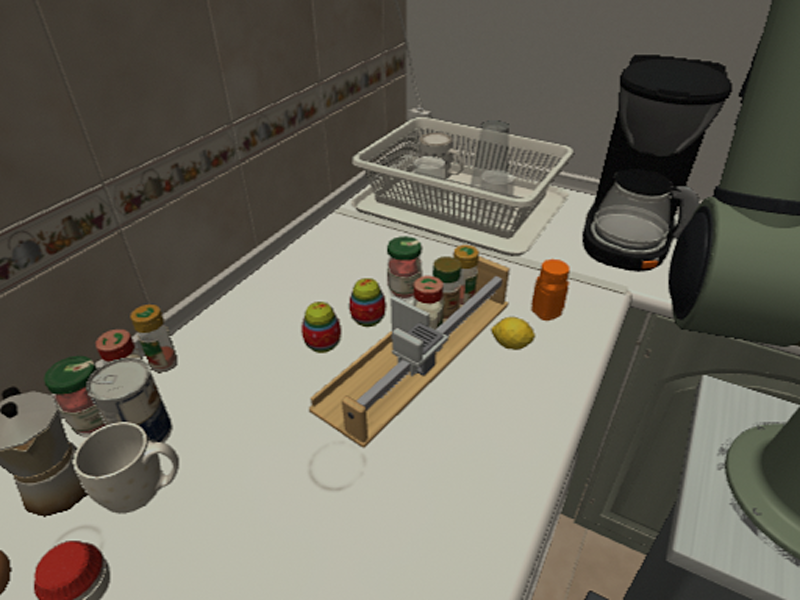

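View pics/top0.png

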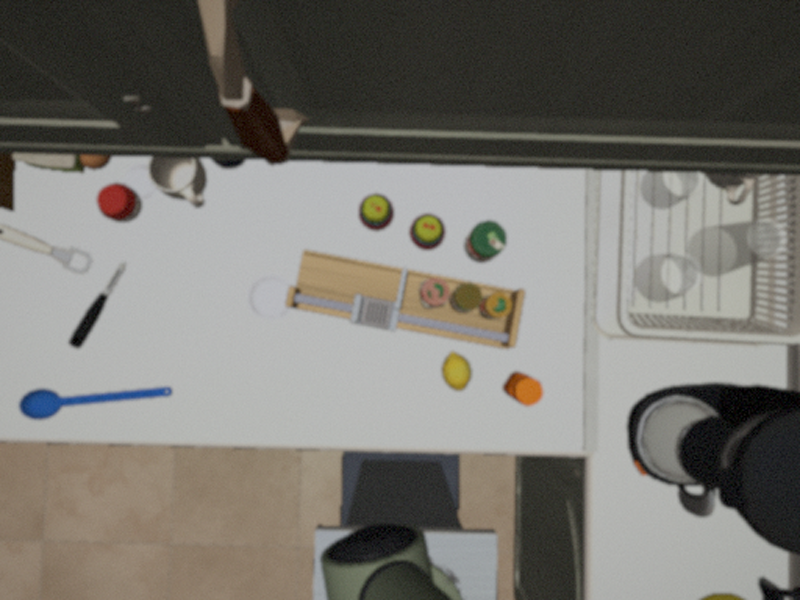

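The scene view shows the rack, with the stop at about (418,340), lip toward the open end block (357,415). In the top view the paddle is at about (377,313), the end block at (292,297) and the end plate at (516,318). There is only one stop, and the orange look-alike jar at (524,389) stays alone. I'll enlarge the stop to confirm.

```bash
python3 - <<'E'
from cell import viewer
import cv2
a=viewer.get_image("top")[150:235,175:345,::-1]
b=viewer.get_image("scene")[150:290,190:340,::-1]
cv2.imwrite("pics/c1.png",cv2.resize(a,None,fx=4.5,fy=4.5,interpolation=cv2.INTER_CUBIC))
cv2.imwrite("pics/c2.png",cv2.resize(b,None,fx=4,fy=4,interpolation=cv2.INTER_CUBIC))
E
```

```text
(no output)
```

View pics/c1.png

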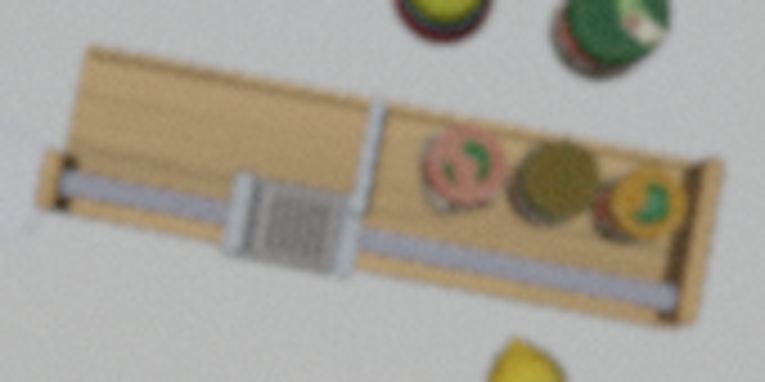

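View pics/c2.png

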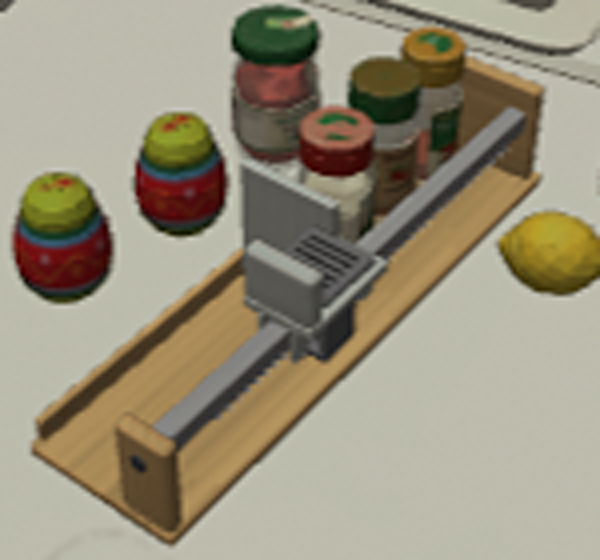

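```bash
cat > h.py <<'E'
import numpy as np
from cell import viewer
def ray(n,u,v,z):
    c=viewer.calibration(n);T=c["camera_from_world"];R,t=T[:3,:3],T[:3,3]
    o=-R.T@t;d=R.T@np.linalg.inv(c["mtx"])@[u,v,1.];return o+d*(z-o[2])/d[2]
def proj(n,p):
    c=viewer.calibration(n);q=c["mtx"]@(c["camera_from_world"]@np.r_[p,1])[:3];return q[:2]/q[2]
E
python3 - <<'E'
from h import *
f=lambda x,y,z:ray("top",175+(x+.5)/4.5-.5,150+(y+.5)/4.5-.5,z)
P=dict(pad=f(297,228,90),lip=f(239,213,112),block=f(50,180,76),b0=f(70,184,66),b1=f(672,296,66),c_tl=f(90,48,20))
for k,v in P.items(): print(k,v.round(1))
d=P["b0"]-P["b1"];print("len",np.linalg.norm(d),"yaw of rack y",np.degrees(np.arctan2(d[1],d[0])))
g=lambda x,y,z:ray("scene",190+(x+.5)/4-.5,150+(y+.5)/4-.5,z)
print("scene lip top",g(285,265,112).round(1),"block",g(147,430,76).round(1),"plate far corner",g(540,92,85).round(1),"rack corner",g(172,543,0).round(1))
y=d/np.linalg.norm(d);y[2]=0;x=np.array([y[1],-y[0],0]);print("y",y,"x",x)
o=P["block"]-183*y+45*x;o[2]=0
print("origin",o,"pad in rack",(P["pad"]-o)@x,(P["pad"]-o)@y)
E
```

```text
pad [523.8  59.5  90. ]
lip [530.7  91.  112. ]
block [547.9 201.7  76. ]
b0 [546.4 191.8  66. ]
b1 [ 491.  -157.2   66. ]
c_tl [631.5 190.   20. ]
len 353.40262522464815 yaw of rack y 80.9652888226571
scene lip top [529.8  95.2 112. ] block [550.9 201.7  76. ] plate far corner [ 477.7 -159.2   85. ] rack corner [537.  207.1   0. ]
y [0.1570328  0.98759339 0.        ] x [ 0.98759339 -0.1570328   0.        ]
origin [563.64642054  13.89292887   0.        ] pad in rack -46.462315633601186 38.76614794664574
```

The crops show the paddle's ribbed face (c1 297,228), with the lip on its open-end (left) side and the plate on the jar side. Both cameras agree on the geometry: paddle (524,60), lip top (530,92), rack +y at yaw 81°.

I'll go up and around the coffee maker with the fingers shut.

>>> {"method": "servo_tool", "body": {"travel": [[0,0,-0.22],[0,0,-0.22],[0,0,-0.22],[0.098,-0.235,0],[0.098,-0.235,0],[0.098,-0.235,0],[0.098,-0.235,0],[0.098,-0.235,0],[0.098,-0.235,0],[0.098,-0.235,0],[0,0,0]], "rot": [[0,0,0],[0,0,0],[0,0,0],[0,0,0],[0,0,0],[0,0,0],[0,0,0],[0,0,0],[0,0,0],[0,0,0],[0,0,0]], "grip": 255}}

```text
time_s: 1.12
position: [199.4, -244.0, 355.2]
tcp_rot: [[0.939, 0.344, -0.0], [0.344, -0.939, 0.003], [0.001, -0.003, -1.0]]
wrist_force: [0.3, 0.2, -0.5]
opening: 0.2
gripper_force: 0.0
```

>>> {"method": "servo_tool", "body": {"travel": [[0.243,-0.101,0],[0.243,-0.101,0],[0.243,-0.101,0],[0.243,-0.101,0],[0.243,-0.101,0],[0.243,-0.101,0],[0.243,-0.101,0],[0.243,-0.101,0],[0.243,-0.101,0],[0.243,-0.101,0],[0.243,-0.101,0],[0,0,0]], "rot": [[0,0,0],[0,0,0],[0,0,0],[0,0,0],[0,0,0],[0,0,0],[0,0,0],[0,0,0],[0,0,0],[0,0,0],[0,0,0],[0,0,0]]}}

```text
time_s: 2.12
position: [524.3, 47.2, 353.7]
tcp_rot: [[0.938, 0.346, 0.001], [0.346, -0.938, 0.002], [0.001, -0.002, -1.0]]
wrist_force: [-0.2, -1.2, -0.1]
opening: 0.1
gripper_force: 0.0
```

>>> {"method": "servo_tool", "body": {"travel": [[0,0,0.13],[0,0,0.13],[0,0,0.13],[0,0,0.13],[0,0,0.13],[0,0,0.13],[0,0,0.13],[0,0,0],[0,0,0],[0,0,0]], "rot": [[0,0,-0.038],[0,0,-0.038],[0,0,-0.038],[0,0,-0.038],[0,0,-0.038],[0,0,-0.038],[0,0,-0.038],[0,0,-0.038],[0,0,-0.035],[0,0,0]]}}

```text
time_s: 2.95
position: [519.9, 43.0, 218.1]
tcp_rot: [[0.156, 0.988, -0.001], [0.988, -0.156, -0.0], [-0.0, -0.001, -1.0]]
wrist_force: [-0.8, 0.1, -1.0]
opening: 0.1
gripper_force: 0.0
```

```bash
python3 - <<'E'
from h import *
from cell import sensors
import cv2
s=sensors.observe(); im=viewer.get_image("wrist")
print(s["position"],s["tcp_rot"].round(3).tolist() if hasattr(s["tcp_rot"],"round") else s["tcp_rot"],np.round(s["joints"],1))
print("paddle",proj("wrist",[523.8,59.5,90]),"lip top",proj("wrist",[529,91.6,112]),"tip",proj("wrist",np.array(s["position"])+25*np.array(s["tcp_rot"])[:,2]))
cv2.imwrite("pics/w1.png",cv2.resize(im[:,:,::-1],(800,600),interpolation=cv2.INTER_CUBIC))
E
```

```text
[519.87263394  42.99774706 218.09916754] [[0.156, 0.988, -0.001], [0.988, -0.156, -0.0], [-0.0, -0.001, -1.0]] [ -3.4  17.5 -18.7  53.9  -0.   95.6]
paddle [253.50082026 172.39636844] lip top [253.64044746 137.93626472] tip [251.80707361 240.75563903]
```

View pics/w1.png

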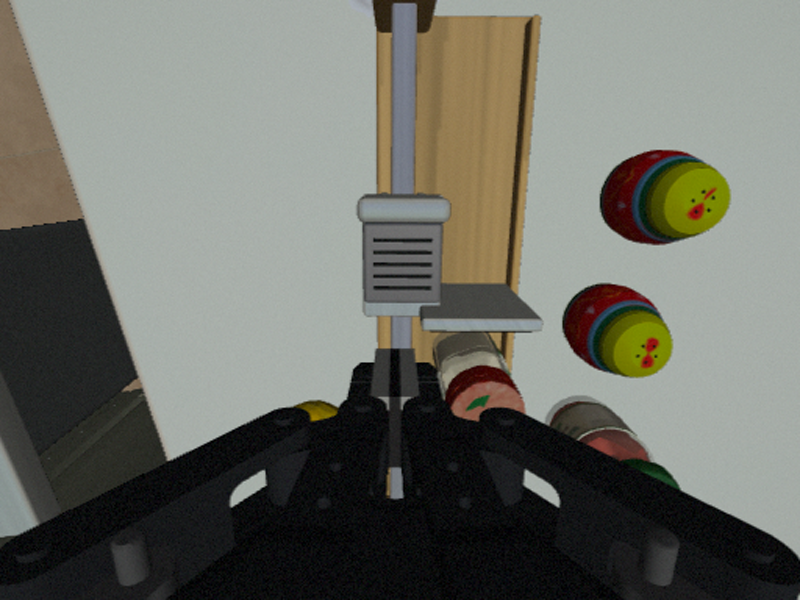

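The wrist view shows the paddle at about (402,262), with the lip just above it at (403,209). That is within about 4 mm of my estimate, and the orientation is aligned. Going down onto the paddle, a little toward the lip.

>>> {"method": "servo_tool", "body": {"travel": [[0.193,0.027,0],[0,0,0.14],[0,0,0.14],[0,0,0.14],[0,0,0.1],[0,0,0.06],[0,0,0.04],[0,0,0]], "rot": [[0,0,0],[0,0,0],[0,0,0],[0,0,0],[0,0,0],[0,0,0],[0,0,0],[0,0,0]]}}

```text
time_s: 3.67
position: [528.4, 71.1, 125.0]
tcp_rot: [[0.159, 0.987, -0.001], [0.987, -0.159, -0.0], [-0.0, -0.001, -1.0]]
wrist_force: [-0.4, 0.4, 0.2]
opening: 0.4
gripper_force: 0.0
```

```bash
python3 - <<'E'
from h import *
from cell import sensors
import cv2
s=sensors.observe(); print(s["position"],s["wrist_force"])
im=viewer.get_image("wrist"); b=viewer.get_image("scene")[170:260,230:320]
a=cv2.resize(im[60:300,150:360],(525,600)); b=cv2.resize(b,(270,270),interpolation=cv2.INTER_CUBIC)
o=np.zeros((600,800,3),np.uint8);o[:,:525]=a;o[:270,527:797]=b
cv2.imwrite("pics/w2.png",o[:,:,::-1])
E
```

```text
[528.37485133  71.11718787 125.02423305] [-0.44750716  0.39277544  0.23882014]
```

View pics/w2.png

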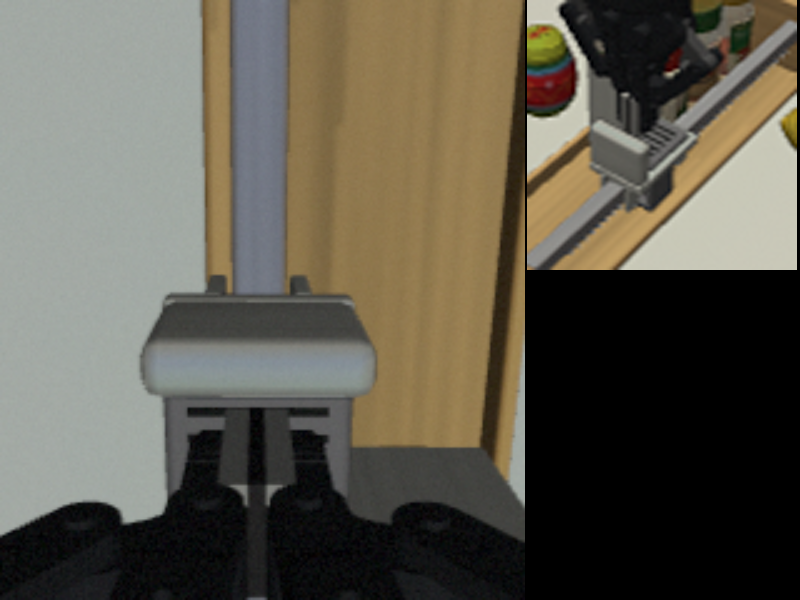

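The fingers are centred across the paddle, just behind the lip (crop about 258,400) and above the ribs. Pressing.

>>> {"method": "servo_tool", "body": {"travel": [[0,0,0.04],[0,0,0.03],[0,0,0.02],[0,0,0.01],[0,0,0]], "rot": [[0,0,0],[0,0,0],[0,0,0],[0,0,0],[0,0,0]]}}

```text
time_s: 4.18
position: [528.9, 71.2, 110.9]
tcp_rot: [[0.157, 0.988, 0.0], [0.988, -0.157, -0.0], [-0.0, 0.0, -1.0]]
wrist_force: [-0.8, 1.0, 4.0]
opening: -0.2
gripper_force: 2.0
```

>>> {"method": "servo_tool", "body": {"travel": [[0,0,0.015],[0,0,0.015],[0,0,0.008],[0,0,0]], "rot": [[0,0,0],[0,0,0],[0,0,0],[0,0,0]]}}

```text
time_s: 4.52
position: [529.1, 71.3, 105.9]
tcp_rot: [[0.157, 0.988, 0.001], [0.988, -0.157, 0.0], [0.0, 0.001, -1.0]]
wrist_force: [-2.6, 0.2, 8.4]
opening: -0.1
gripper_force: 4.4
```

>>> {"method": "servo_tool", "body": {"travel": [[0.03,0,0],[0.04,0,0],[0.04,0,0],[0.04,0,0],[0.04,0,0],[0.04,0,0],[0.04,0,0],[0.04,0,0],[0,0,0]], "rot": [[0,0,0],[0,0,0],[0,0,0],[0,0,0],[0,0,0],[0,0,0],[0,0,0],[0,0,0],[0,0,0]]}}

```text
time_s: 5.27
position: [536.7, 118.3, 105.9]
tcp_rot: [[0.156, 0.988, 0.001], [0.988, -0.156, 0.001], [0.001, 0.001, -1.0]]
wrist_force: [-2.0, 1.1, 8.7]
opening: -0.2
gripper_force: 4.3
```

>>> {"method": "servo_tool", "body": {"travel": [[0.04,0,0],[0.04,0,0],[0.04,0,0],[0.04,0,0],[0.04,0,0],[0.02,0,0],[0.02,0,0],[0,0,0]], "rot": [[0,0,0],[0,0,0],[0,0,0],[0,0,0],[0,0,0],[0,0,0],[0,0,0],[0,0,0]]}}

```text
time_s: 5.93
position: [542.5, 153.5, 106.0]
tcp_rot: [[0.157, 0.988, 0.002], [0.988, -0.157, 0.001], [0.001, 0.002, -1.0]]
wrist_force: [-0.9, 0.4, 7.9]
opening: 0.2
gripper_force: 3.9
```

```bash
python3 - <<'E'
from h import *
import cv2
im=viewer.get_image("wrist"); b=viewer.get_image("scene")[170:290,190:310]
a=cv2.resize(im[60:300,150:360],(400,457)); b=cv2.resize(b,(400,400),interpolation=cv2.INTER_CUBIC)
o=np.zeros((460,800,3),np.uint8);o[:457,:400]=a;o[:400,400:]=b
cv2.imwrite("pics/w3.png",o[:,:,::-1])
E
```

```text
(no output)
```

View pics/w3.png

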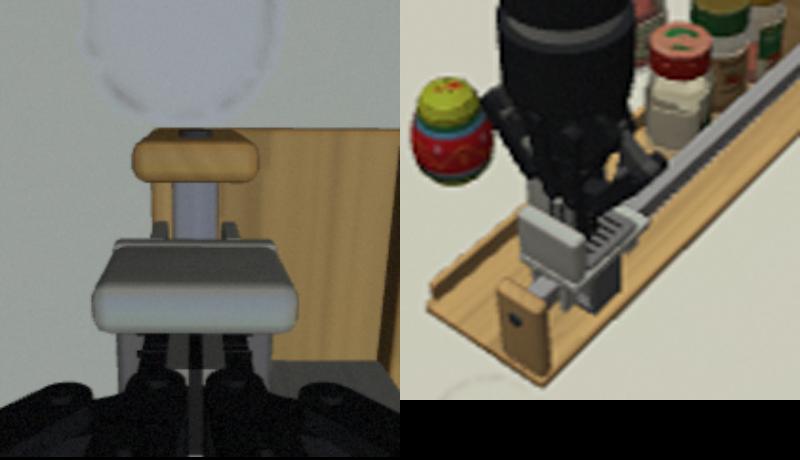

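The stop has followed the fingers, the jars are still in place, and a short gap to the end block remains (left view, between rows 180 and 225). Continuing slowly.

>>> {"method": "servo_tool", "body": {"travel": [[0.02,0,0],[0.02,0,0],[0.02,0,0],[0.015,0,0],[0.015,0,0],[0,0,0]], "rot": [[0,0,0],[0,0,0],[0,0,0],[0,0,0],[0,0,0],[0,0,0]]}}

```text
time_s: 6.53
position: [544.6, 166.6, 105.9]
tcp_rot: [[0.157, 0.988, 0.002], [0.988, -0.157, 0.001], [0.001, 0.002, -1.0]]
wrist_force: [-2.3, -0.0, 6.9]
opening: -0.2
gripper_force: 3.8
```

>>> {"method": "servo_tool", "body": {"travel": [[0.015,0,0],[0.015,0,0],[0.015,0,0],[0,0,0]], "rot": [[0,0,0],[0,0,0],[0,0,0],[0,0,0]]}}

```text
time_s: 6.87
position: [545.4, 171.6, 105.9]
tcp_rot: [[0.158, 0.987, 0.001], [0.987, -0.158, -0.004], [-0.003, 0.002, -1.0]]
wrist_force: [-0.9, -4.8, 7.9]
opening: -0.5
gripper_force: 4.1
```

>>> {"method": "servo_tool", "body": {"travel": [[0.012,0,0],[0.012,0,0],[0,0,0],[0,0,0]], "rot": [[0,0,0],[0,0,0],[0,0,0],[0,0,0]]}}

```text
time_s: 7.2
position: [546.0, 174.2, 105.8]
tcp_rot: [[0.159, 0.987, 0.001], [0.987, -0.159, -0.005], [-0.005, 0.002, -1.0]]
wrist_force: [-0.8, -6.5, 8.7]
opening: -0.0
gripper_force: 5.2
```

>>> {"method": "servo_tool", "body": {"travel": [[0.015,0,0],[0.015,0,0],[0,0,0],[0,0,0]], "rot": [[0,0,0],[0,0,0],[0,0,0],[0,0,0]]}}

```text
time_s: 7.53
position: [546.0, 174.5, 105.9]
tcp_rot: [[0.161, 0.987, -0.0], [0.987, -0.161, -0.014], [-0.014, 0.002, -1.0]]
wrist_force: [-4.0, -20.0, 12.1]
opening: -0.0
gripper_force: 13.6
```

```bash
python3 - <<'E'
from h import *
import cv2
im=viewer.get_image("wrist"); b=viewer.get_image("scene")[170:290,190:310]
a=cv2.resize(im[60:300,150:360],(400,457)); b=cv2.resize(b,(400,400),interpolation=cv2.INTER_CUBIC)
o=np.zeros((460,800,3),np.uint8);o[:457,:400]=a;o[:400,400:]=b
cv2.imwrite("pics/w4.png",o[:,:,::-1])
E
```

```text
(no output)
```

View pics/w4.png

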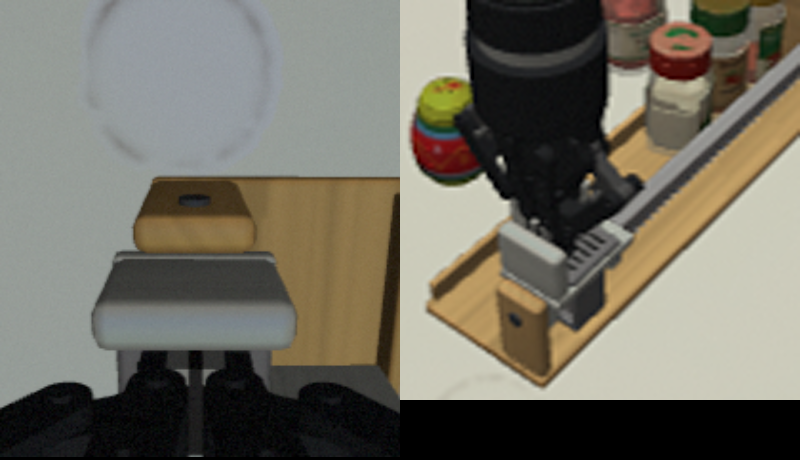

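The stop is hard against the end block: 20 N, no further motion, and the gap closed in both views. I'll ease the push slightly, then lift straight up so the stop isn't dragged back.

>>> {"method": "servo_tool", "body": {"travel": [[-0.02,0,0],[0,0,-0.03],[0,0,-0.04],[0,0,-0.04],[0,0,-0.1],[0,0,-0.2],[0,0,-0.2],[0,0,-0.2],[0,0,0],[0,0,0]], "rot": [[0,0,0],[0,0,0],[0,0,0],[0,0,0],[0,0,0],[0,0,0],[0,0,0],[0,0,0],[0,0,0],[0,0,0]]}}

```text
time_s: 8.47
position: [547.1, 178.0, 228.3]
tcp_rot: [[0.157, 0.988, 0.004], [0.988, -0.157, 0.001], [0.001, 0.004, -1.0]]
wrist_force: [0.3, 0.6, -1.0]
opening: 0.1
gripper_force: 0.0
```

```bash
python3 - <<'E'
from h import *
import cv2
a=viewer.get_image("scene")[110:290,190:370]; b=viewer.get_image("wrist")
o=np.zeros((400,800,3),np.uint8);o[:,:400]=cv2.resize(a,(400,400),interpolation=cv2.INTER_CUBIC);o[:300,400:]=cv2.resize(b,(400,300))
cv2.imwrite("pics/f.png",o[:,:,::-1])
E
```

```text
(no output)
```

View pics/f.png

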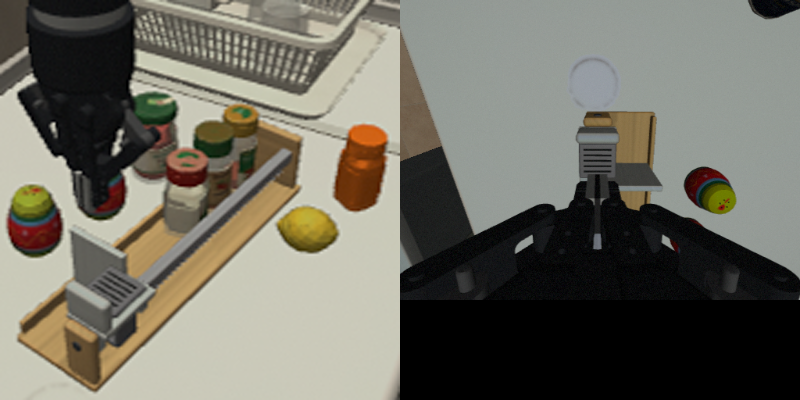

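The stop is against the end block (scene crop about 85,325), the paddle is up, and the jars are standing where they were. The robot touches nothing.

```bash
python3 -c "
from cell import arm; print(arm.close_job())"
```

```text
the job is handed in; nothing more can be done
None
```

The stop is fully open against the end block, the paddle has sprung back up, and the jars were not disturbed; the job was handed in at about 8.6 s of the 29 s allowed.

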